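Bring the red-lidded oil jar to the front of the sample carousel and hold it there

ROBOT

A 6-joint arm with a two-finger parallel gripper is mounted at the origin on the work surface. World frame = base frame: x ahead of the robot, y to its left, z up, the work surface at z = 0. Lengths are in m, angles in degrees, forces in N, time in s.
With the tool pointing down it reaches from about 0.15 to 0.775 m from the base axis. Payload 6.1 kg.
Tool frame: the origin (TCP) lies at the very end of the fingers, on their centre line; the grasp point (between the pads) lies 19 mm behind it (bot.tcp_to_grasp is the distance from the TCP to the grasp point, in m); z points along the fingers, y is the direction in which the jaws open and shut (so a half turn about z gives the same grasp; the last joint's range is limited). The gripper opens to 85 mm and grips with 20 to 120 N. Pads are 22 mm wide; open, the fingers measure 114 mm over their backs; the gripper's body (76 mm by 85 mm) begins 54 mm behind the grasp point. The pads swing forward as they close: fully open they stand 13 mm farther back than shut.
Start: joints at [66.062, 7.208, -2.269, 80.523, 0, 90], TCP at [0.213, 0.48, 0.231] pointing down, gripper open.
Joint ranges: [-155.77, 155.77], [-54.66, 111.73], [-72.52, 77.12], [-102.08, 115.82], [-83.92, 84.16], [-180, 180]. Speed limits (degrees/s): [136.94, 136.94, 172.46, 180, 180, 180].

INTERFACE

Orientations are given as [roll, pitch, yaw] about the fixed x, y, z axes, in that order (R = Rz(yaw) Ry(pitch) Rx(roll)).
In Python, from plant import bot gives the robot as it stands.
- The arm moves only by the shell command python3 -m creep 'ROWS' [FORCE]. ROWS is JSON, a list that holds one entry, the list of rows, each a list of 7 numbers: the shift along the tool's x, y, z in m, then the turn, a rotation vector about the tool's x, y, z in degrees, then the finger opening in m, from 0 to 0.0854. In form: [[[tx, ty, tz, wx, wy, wz, hand], ...]]. A call has 1 to 8 rows; each row shifts and turns the commanded pose from where the row before left it, along the tool's axes as they then stand; what a row does not reach is not made up. A row lasts 1/10 s, in which the tool goes at most 50 mm and 8.59 degrees, less where a joint would pass 70% of its speed; a pose out of reach is approached as far as the arm can. A call with a gripper value outside its range is refused whole. The fingers move at their own pace and stop on an object; FORCE is the grip in N (left out, the last holds). Time passes only in rows, so rows that do not move let the fingers close. It gives the time, the measured TCP pose, the force and the opening at its end, in the units of the state.
- bot.observe(): the state, without advancing time (a new reading comes with each control period).
- bot.get_image(name): name is "side" or "top"; returns a dict with "img" (384x512x3 uint8, red, green, blue), "range_z" (384x512 float32, m along the optical axis (not along the pixel's ray), 0 where there is no reading), "fx", "fy", "cx", "cy" (pixels), "world_from_camera" (4x4, takes a point from camera to world coordinates). Camera axes: x right, y down, z forward; pixel columns grow to the right and rows downward; lengths in m; the calibration is good to about 2 mm. A picture is of the moment at which its call begins.
- bot.job_done(): hands the job in, once; it reports no verdict.
The state is a dict: "clock": time; "joints": joint angles; "dq": joint speeds; "joint_torque": joint torques, N m; "position": TCP position; "ee_rot": TCP orientation; "wrist_force": force on the tool from outside, world axes, zero at the start; "torque": the same for the moment, N m; "finger_gap": finger opening in m.
Only numpy, scipy, OpenCV 4.12 (cv2) and the standard library are available. Lean on these libraries where they do the work, as an engineer would, in place of code of your own. Each camera call takes 0.05 s, during which the arm holds its last target. There are 200 camera calls.

TASK

The carousel of wood-oil jars is locked: first turn the brass hex nut by hand, a quarter turn anticlockwise, until its catch is fully open, then take the turntable by its green knob and turn it until the jar with the red lid stands in front, in line with the yellow pointer on the base. The turntable springs back when let go, so finish while still gripping the knob, with the turntable held still. Keep every jar standing in its place, and leave the things around the carousel where they are.

Things in the scene. Friction and masses are not known exactly. Their poses are not given: they have to be found in the camera images.
- stand: fixed round black base, 300 mm across, 12 mm high, with an ear at its left front (-x, +y) for the catch. Origin: on the turntable's vertical axis, at the work surface. Its own -x axis points to its front, where a fixed yellow pointer block, 16 mm high, lies 140 to 188 mm from the axis. Turned by up to 0.35 rad from the robot's axes
- front (a point): the front place: a point fixed to the stand, on its -x side in line with the yellow pointer, 95 mm from the turntable's axis and 32 mm above the work surface. A jar standing over this point faces front
- carousel (a joint): angle of the wooden turntable (disc 256 mm across, top 32 mm above the work surface), rad, positive anticlockwise seen from above, range -3.4 to 3.4. Starts at 0 (home), locked by the catch. A weak return spring (0.04 N m per rad, at most 1.6 N at the knob) draws it back to 0 when let go; else it turns easily
- knob: turning knob on the turntable, 85 mm from its axis, free to spin about its own upright axis: rod with a green cylinder 28 mm across, 50 mm tall, 105 to 155 mm above the work surface, taller than the jars. It goes round with the turntable; at angle 0 it stands at the front (stand's -x). Origin: foot of the rod, 32 mm above the work surface
- knob_grip (a point): centre of the knob's green cylinder, where to grip it from above, 130 mm above the work surface
- catch (a joint): angle of the catch, rad, positive anticlockwise seen from above: 0 = shut (the steel hook lies along the rim, along the stand's +x from the nut, its tooth between two lugs on the rim, and locks the turntable), 1.57 = fully open (hook along the stand's +y, clear of everything). Stops at both ends; turns stiffly (0.12 N m) and stays where left
- catch_nut (a point): centre of the captive brass hex nut that turns the catch: 30 mm across flats, 58 to 86 mm above the work surface, this point at 72; a 12 mm stub rises 6 mm on top. On the stand it lies at x -80, y +160 mm. Its axes turn with it and at 0 match the stand's; flats face its x axis and 60 degrees either side. The hook below reaches 85 mm along its +x, top at 34 mm
- jar_red: the marked jar: amber glass, red lid, 52 mm across, 66 mm high (top 98 mm above the work surface), loose. It stands in one of five places on the turntable, 95 mm from its axis, 60 degrees apart (the knob has the sixth), each a loose-fitting ring 8 mm high. Origin: centre of its underside
- jar_1: another amber jar, same size, with a black lid, loose in one of the other places on the turntable; origin: centre of its underside
- jar_2: another amber jar, same size, with a black lid, loose in one of the other places on the turntable; origin: centre of its underside
- jar_3: another amber jar, same size, with a black lid, loose in one of the other places on the turntable; origin: centre of its underside
- jar_4: another amber jar, same size, with a black lid, loose in one of the other places on the turntable; origin: centre of its underside
- samples: stack of three floor-board samples, 150 x 85 x 42 mm, loose, a bystander; origin under its centre
- tape: yellow tape measure lying flat, 68 x 68 x 37 mm, loose, a bystander; origin under its centre
- pencils: blue pencil cup, 76 mm across, 95 mm high with pencils to 160 mm, loose, a bystander; origin under its centre
Not all that is in view belongs to the job. Leave any purple look-alike of the jar_4 alone.

How it is judged:
By the outcome, as a careful person would: the job done as asked, in the order asked, and still so for the second after the job is handed in, while the arm keeps its last pose, push and grip.
It also fails if it takes over 51 s, if anything falls off the work surface, if the arm or the gripper's body presses on something with over 40 N, if the wrist force passes 120 N, or if a joint passes its speed limit or range.

## Working session

There is one attempt and no reset: what is moved stays moved. The work goes in short steps, Python scripts to look and compute and a shell command to move; the robot and the scene stay as the last step left them, time stands still between calls to the robot, and variables do not carry over. Pictures are saved under pics/ and viewed, about 8 in all and at most 12, crops included, and the job is handed in when it is done.

```bash
ls; mkdir -p pics
cat > h.py <<'E'
import numpy as np, cv2
from plant import bot
def shot(n):
    d=bot.get_image(n); np.savez(f'/tmp/{n}.npz',**d); return d
def save(d,fn): cv2.imwrite(fn,cv2.cvtColor(d['img'],cv2.COLOR_RGB2BGR))
def cloud(d):
    z=np.array(d['range_z'],float); v,u=np.mgrid[:z.shape[0],:z.shape[1]]
    p=np.stack([(u-d['cx'])/d['fx']*z,(v-d['cy'])/d['fy']*z,z,np.ones_like(z)],-1)
    w=p@np.array(d['world_from_camera']).T
    w=w[...,:3]; w[z==0]=np.nan; return w
E
python3 - <<'E'
from h import *
a=shot('top');b=shot('side')
save({'img':np.hstack([a['img'],b['img']])[:, :]},'pics/a.png') if 0 else None
im=cv2.resize(np.vstack([a['img'],b['img']]),None,fx=.78,fy=.78)
save({'img':im},'pics/a.png')
for d in(a,b): print(np.round(d['world_from_camera'],3).tolist(),d['fx'])
o=bot.observe();print(o)
E
```

```text
pics
[[-0.025, -0.983, 0.182, 0.294], [-1.0, 0.027, 0.011, 0.039], [-0.015, -0.181, -0.983, 1.236], [0.0, 0.0, 0.0, 1.0]] 385.23898860330297
[[0.797, -0.369, 0.478, 0.059], [-0.603, -0.464, 0.649, -0.575], [-0.018, -0.806, -0.592, 0.685], [0.0, 0.0, 0.0, 1.0]] 348.0912088931658
{'clock': 0.1, 'joints': array([ 6.60635042e+01,  7.23885152e+00, -2.32106931e+00,  8.05246742e+01,
        1.31968838e-04,  8.99994472e+01]), 'dq': array([ 0.05217392,  0.07613536,  0.15411089, -0.04930076, -0.02278304,
       -0.07219037]), 'joint_torque': array([ 2.11190563e-03, -4.36901736e+01,  3.53607094e+01,  1.37259156e-02,
       -6.58092699e-05,  3.70722802e-06]), 'position': array([0.21285116, 0.4795028 , 0.23059325]), 'ee_rot': array([-1.79915405e+02, -1.32784930e-04,  1.56064057e+02]), 'wrist_force': array([0.5656002 , 0.41330875, 0.14841977]), 'torque': array([0.06425249, 0.03264947, 0.04014751]), 'finger_gap': 0.08551310746395693}
```

View pics/a.png

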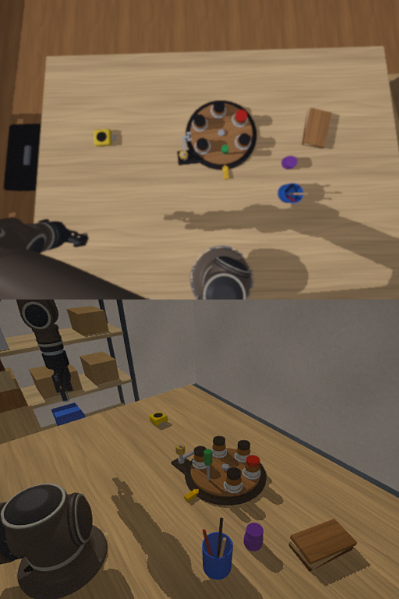

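Top (upper half): carousel near (221,133), red lid at (241,116), green knob at (225,149), brass nut at (183,156), yellow pointer at (227,172). The purple look-alike at (289,162) is off the stand. I'll segment these and view an enlarged crop.

Run:
```python
from h import *
out=[]
for n in('top','side'):
    d=dict(np.load(f'/tmp/{n}.npz')); w=cloud(d); hsv=cv2.cvtColor(d['img'],cv2.COLOR_RGB2HSV)
    X=w
    def rep(name,m):
        k,l,s,c=cv2.connectedComponentsWithStats(m.astype(np.uint8))
        for i in range(1,k):
            if s[i,4]>15:
                p=w[l==i]; print(n,name,np.round(c[i]),s[i,4],'med',np.nanmedian(p,0).round(4),'mean',np.nanmean(p,0).round(4),'zmax',np.nanmax(p[:,2]).round(3))
    H,S,V=[hsv[...,i].astype(int) for i in range(3)]
    rep('green',(H>45)&(H<85)&(S>120)&(V>40))
    rep('red',((H<5)|(H>174))&(S>170)&(V>90))
    rep('yellow',(H>20)&(H<32)&(S>170)&(V>120))
    rep('purple',(H>125)&(H<155)&(S>100))
    near=(np.hypot(w[...,0]-.5,w[...,1]-0)<.4)
    rep('lids',near&(w[...,2]>.085)&(w[...,2]<.102)&(V<70))
    rep('nutz',near&(w[...,2]>.078)&(w[...,2]<.1)&(H>10)&(H<30)&(S>80)&(V>70))
    if n=='top': c=d['img'][110:240,215:345]
    else: c=d['img'][160:290,210:360]
    out.append(cv2.resize(c,(400,int(400*c.shape[0]/c.shape[1])),interpolation=cv2.INTER_CUBIC))
h=min(o.shape[0] for o in out)
save({'img':np.hstack([o[:h] for o in out])},'pics/b.png')
```

```text
top green [288. 191.] 63 med [ 0.4818 -0.0228  0.1551] mean [ 0.4815 -0.0226  0.1518] zmax 0.16
top red [309. 148.] 183 med [ 0.6222 -0.0951  0.0986] mean [ 0.6225 -0.0952  0.0982] zmax 0.105
top yellow [132. 177.] 244 med [0.5553 0.4642 0.036 ] mean [0.5606 0.4685 0.0353] zmax 0.043
top yellow [289. 220.] 102 med [ 0.4111 -0.0306  0.016 ] mean [ 0.4108 -0.0305  0.0159] zmax 0.022
top purple [371. 208.] 240 med [ 0.4379 -0.2787  0.0653] mean [ 0.4376 -0.2799  0.0573] zmax 0.072
top lids [281. 136.] 159 med [ 0.6616 -0.0104  0.0985] mean [ 0.6619 -0.0097  0.0976] zmax 0.102
top lids [256. 154.] 150 med [0.607  0.0688 0.0983] mean [0.6074 0.0686 0.0977] zmax 0.102
top lids [313. 178.] 164 med [ 0.5273 -0.1031  0.0984] mean [ 0.5271 -0.1032  0.0979] zmax 0.102
top lids [259. 184.] 158 med [0.5118 0.0603 0.0983] mean [0.5124 0.0598 0.0979] zmax 0.102
top nutz [235. 197.] 73 med [0.4771 0.1338 0.0864] mean [0.4762 0.1337 0.0865] zmax 0.093
side green [266. 201.] 193 med [ 0.4776 -0.0325  0.1405] mean [ 0.4787 -0.0299  0.1388] zmax 0.16
side red [324. 205.] 128 med [ 0.6197 -0.0981  0.1001
[... 299 characters left out ...]
 [ 0.4301 -0.2927  0.0497] zmax 0.071
side lids [281. 181.] 162 med [0.6033 0.0611 0.0994] mean [0.6039 0.0629 0.0973] zmax 0.102
side lids [312. 186.] 165 med [ 0.6561 -0.0155  0.0995] mean [ 0.657  -0.0146  0.0973] zmax 0.102
side lids [256. 194.] 152 med [0.5069 0.0563 0.0995] mean [0.508  0.0567 0.0977] zmax 0.102
side lids [299. 223.] 238 med [ 0.5224 -0.1076  0.0995] mean [ 0.5234 -0.1074  0.0977] zmax 0.102
side lids [282. 307.] 25 med [ 0.3329 -0.2652  0.0925] mean [ 0.3334 -0.2646  0.0927] zmax 0.102
side nutz [231. 190.] 72 med [0.4701 0.1283 0.0874] mean [0.4722 0.1304 0.0862] zmax 0.091
side nutz [284. 326.] 20 med [ 0.311  -0.2971  0.0876] mean [ 0.3114 -0.2968  0.088 ] zmax 0.1
```

View pics/b.png

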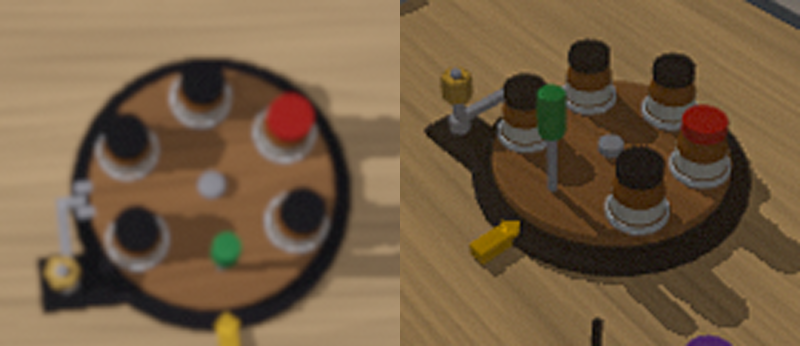

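Only one red-lidded jar is on the turntable, and it is unambiguous. From the jar pairs, the centre is about (0.5655, -0.019) and the stand yaw about 4.9°. The nut is at about (0.473, 0.1325), and its expected place (0.472, 0.133) agrees. The red jar is at stand angle -60°, so the turntable must go -120°. The current jaw direction of 66° already fits a nut flat (64.9°).

```bash
python3 -m creep '[[[-0.024,-0.013,0,0,0,0,0.085],[-0.024,-0.013,0,0,0,0,0.085],[-0.024,-0.013,0,0,0,0,0.085],[-0.024,-0.013,0,0,0,0,0.085],[-0.024,-0.013,0,0,0,0,0.085],[-0.024,-0.013,0,0,0,0,0.085],[-0.024,-0.013,0,0,0,0,0.085],[-0.024,-0.013,0,0,0,0,0.085]]]' 60
python3 -m creep '[[[-0.024,-0.013,0,0,0,0,0.085],[-0.024,-0.013,0,0,0,0,0.085],[-0.024,-0.013,0,0,0,0,0.085],[-0.024,-0.013,0,0,0,0,0.085],[-0.024,-0.013,0,0,0,0,0.085],[-0.024,-0.013,0,0,0,0,0.085],[-0.018,-0.013,0,0,0,0,0.085],[0,0,0,0,0,1,0.085]]]' 60
cat > s.py <<'E'
import sys
from h import *
from scipy.spatial.transform import Rotation as R
# prints state; with target xyz: shift needed in tool axes
o=bot.observe(); Rm=R.from_euler('xyz',o['ee_rot'],degrees=True).as_matrix(); t=Rm.T
print('t',o['clock'],'J',o['joints'].round(1),'p',o['position'].round(4),'rot',o['ee_rot'].round(2),'F',o['wrist_force'].round(1),'M',o['torque'].round(2),'gap',round(o['finger_gap'],4),'jaw',np.degrees(np.arctan2(Rm[1,1],Rm[0,1])).round(1))
if len(sys.argv)>3: print('tool shift',(t@(np.array(sys.argv[1:4],float)-o['position'])).round(4))
E
python3 s.py .473 .1325 .053
```

```text
clock: 0.9
position: [0.3467, 0.3058, 0.231]
ee_rot: [-180.0, -0.0, 156.1]
wrist_force: [0.5, -0.2, 0.9]
finger_gap: 0.085
clock: 1.7
position: [0.4582, 0.1562, 0.2307]
ee_rot: [-179.9, -0.0, 154.8]
wrist_force: [0.2, -0.2, 0.1]
finger_gap: 0.085
t 1.7 J [18.8  2.8 -7.2 80.1 -0.  44. ] p [0.4582 0.1562 0.2307] rot [-1.7994e+02 -2.0000e-02  1.5484e+02] F [ 0.2 -0.2  0.1] M [ 0.01  0.   -0.02] gap 0.085 jaw 64.8
tool shift [-0.0235 -0.0149  0.1777]
```

```bash
python3 -m creep '[[[-0.009,-0.007,0.02,0,0,0,0.085],[-0.009,-0.006,0.02,0,0,0,0.085],[0,0,0,0,0,0,0.085],[0,0,0,0,0,0,0.085]]]'
python3 s.py .473 .1325 .053
python3 - <<'E'
from h import *
a=shot('top');b=shot('side')
o=[cv2.resize(a['img'][130:230,190:320],(400,308),interpolation=3),cv2.resize(b['img'][130:230,190:320],(400,308),interpolation=3)]
save({'img':np.hstack(o)},'pics/c.png')
E
```

```text
clock: 2.1
position: [0.4676, 0.139, 0.1913]
ee_rot: [-180.0, -0.1, 155.1]
wrist_force: [-0.7, 0.3, 0.9]
finger_gap: 0.0851
t 2.1 J [ 16.5   3.4 -11.5  75.2   0.   41.5] p [0.4676 0.139  0.1913] rot [-1.7997e+02 -7.0000e-02  1.5505e+02] F [-0.7  0.3  0.9] M [ 0.02  0.03 -0.02] gap 0.0851 jaw 65.1
tool shift [-0.0078 -0.0036  0.1383]
```

View pics/c.png

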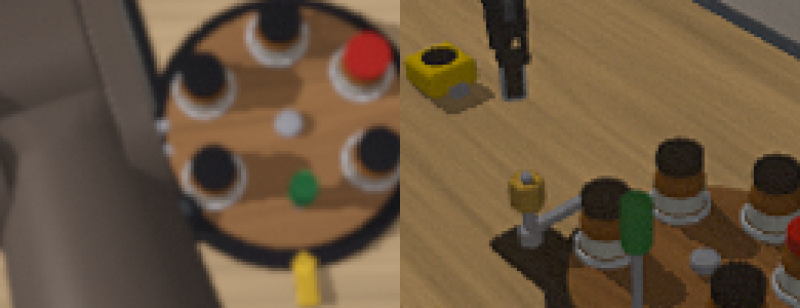

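The side view shows the gripper above the nut and nothing disturbed. The arm hides the nut in the top view. I'll descend now.

```bash
python3 -m creep '[[[-0.004,-0.002,0.02,0,0,0,0.085],[-0.004,-0.002,0.02,0,0,0,0.085],[0,0,0.02,0,0,0,0.085],[0,0,0.02,0,0,0,0.085],[0,0,0.02,0,0,0,0.085],[0,0,0.02,0,0,0,0.085],[0,0,0.014,0,0,0,0.085],[0,0,0.004,0,0,0,0.085]]]'
python3 s.py .473 .1325 .053
```

```text
clock: 3.0
position: [0.4733, 0.1321, 0.0528]
ee_rot: [-180.0, -0.0, 155.1]
wrist_force: [0.1, -0.3, 0.3]
finger_gap: 0.0852
t 3.0 J [ 15.6   7.3 -25.   57.7   0.   40.5] p [0.4733 0.1321 0.0528] rot [-1.7997e+02 -5.0000e-02  1.5510e+02] F [ 0.1 -0.3  0.3] M [ 0.03  0.03 -0.  ] gap 0.0852 jaw 65.1
tool shift [ 0.0005  0.0003 -0.0002]
```

```bash
python3 -m creep '[[[0,0,0,0,0,0,0.05],[0,0,0,0,0,0,0.04],[0,0,0,0,0,0,0.03],[0,0,0,0,0,0,0.02],[0,0,0,0,0,0,0.02],[0,0,0,0,0,0,0.02],[0,0,0,0,0,0,0.02],[0,0,0,0,0,0,0.02]]]' 60
python3 s.py .473 .1325 .053
```

```text
clock: 3.8
position: [0.476, 0.1348, 0.0551]
ee_rot: [179.5, 0.0, 155.1]
wrist_force: [3.0, 13.0, 3.0]
finger_gap: 0.0289
t 3.8 J [ 15.6   7.3 -24.8  57.6   0.3  40.5] p [0.476  0.1348 0.0551] rot [1.7953e+02 5.0000e-02 1.5515e+02] F [ 3. 13.  3.] M [ 1.9  -0.26 -0.18] gap 0.0289 jaw 65.1
tool shift [ 0.0017 -0.0034  0.0021]
```

Gripped on flats (29 mm gap). The side force means the nut lies a few mm further along tool +y, so I'll relieve that.

```bash
python3 -m creep '[[[0,0.002,0,0,0,0,0.02],[0,0.0015,0,0,0,0,0.02],[0,0,0,0,0,0,0.02],[0,0,0,0,0,0,0.02]]]' 60
python3 s.py .473 .1325 .053
```

```text
clock: 4.2
position: [0.4761, 0.1351, 0.0551]
ee_rot: [179.9, 0.1, 155.1]
wrist_force: [-2.2, 0.7, 8.7]
finger_gap: 0.0292
t 4.2 J [ 15.8   7.4 -24.6  57.9   0.   40.8] p [0.4761 0.1351 0.0551] rot [1.7991e+02 1.0000e-01 1.5507e+02] F [-2.2  0.7  8.7] M [-0.11  0.56  0.06] gap 0.0292 jaw 65.1
tool shift [ 0.0017 -0.0036  0.0021]
```

```bash
python3 -m creep '[[[0,0,0,0,0,-5,0.02],[0,0,0,0,0,-5,0.02],[0,0,0,0,0,-5,0.02],[0,0,0,0,0,-5,0.02],[0,0,0,0,0,-5,0.02],[0,0,0,0,0,-5,0.02],[0,0,0,0,0,0,0.02]]]' 60
python3 s.py
```

```text
clock: 4.9
position: [0.4762, 0.1356, 0.0551]
ee_rot: [179.9, 0.2, -174.8]
wrist_force: [-1.7, 2.3, 6.9]
finger_gap: 0.0293
t 4.9 J [ 15.8   7.4 -24.6  57.8   0.1  10.7] p [0.4762 0.1356 0.0551] rot [ 1.7989e+02  1.5000e-01 -1.7481e+02] F [-1.7  2.3  6.9] M [0.28 0.51 0.09] gap 0.0293 jaw 95.2
```

```bash
python3 -m creep '[[[0,0,0,0,0,-6,0.02],[0,0,0,0,0,-6,0.02],[0,0,0,0,0,-6,0.02],[0,0,0,0,0,-6,0.02],[0,0,0,0,0,-6,0.02],[0,0,0,0,0,-6,0.02],[0,0,0,0,0,-6,0.02],[0,0,0,0,0,-6,0.02]]]' 60
python3 s.py
python3 -m creep '[[[0,0,0,0,0,-6,0.02],[0,0,0,0,0,-4,0.02],[0,0,0,0,0,0,0.02],[0,0,0,0,0,0,0.02]]]' 60
python3 s.py
```

```text
clock: 5.7
position: [0.4758, 0.1363, 0.0551]
ee_rot: [179.9, 0.2, -126.7]
wrist_force: [-3.4, 5.4, 8.7]
finger_gap: 0.029
t 5.7 J [ 15.9   7.4 -24.6  57.9   0.2 -37.5] p [0.4758 0.1363 0.0551] rot [ 179.94    0.23 -126.67] F [-3.4  5.4  8.7] M [ 0.9   0.88 -0.13] gap 0.029 jaw 143.3
clock: 6.1
position: [0.4756, 0.1364, 0.0551]
ee_rot: [180.0, 0.2, -116.9]
wrist_force: [-3.6, 4.4, 8.3]
finger_gap: 0.0292
t 6.1 J [ 15.9   7.4 -24.6  57.9   0.2 -47.2] p [0.4756 0.1364 0.0551] rot [ 179.96    0.23 -116.87] F [-3.6  4.4  8.3] M [0.9  0.97 0.08] gap 0.0292 jaw 153.1
```

```bash
python3 -m creep '[[[0,0,0,0,0,-2,0.02],[0,0,0,0,0,0,0.02]]]'
python3 s.py
python3 -m creep '[[[0,0,0,0,0,-2,0.02],[0,0,0,0,0,0,0.02]]]'
python3 s.py
```

```text
clock: 6.3
position: [0.4756, 0.1364, 0.0551]
ee_rot: [180.0, 0.2, -114.9]
wrist_force: [-4.5, 5.8, 9.3]
finger_gap: 0.0294
t 6.3 J [ 15.9   7.4 -24.6  57.9   0.2 -49.2] p [0.4756 0.1364 0.0551] rot [ 179.96    0.24 -114.87] F [-4.5  5.8  9.3] M [ 0.99  0.99 -0.05] gap 0.0294 jaw 155.1
clock: 6.5
position: [0.4757, 0.1366, 0.0551]
ee_rot: [180.0, 0.3, -113.1]
wrist_force: [-4.4, 6.0, 8.9]
finger_gap: 0.0291
t 6.5 J [ 15.9   7.4 -24.6  57.9   0.3 -51.1] p [0.4757 0.1366 0.0551] rot [ 179.95    0.29 -113.05] F [-4.4  6.   8.9] M [ 1.3   0.96 -1.49] gap 0.0291 jaw 156.9
```

The stop is reached at jaw 156.9°, where the moment jumped to -1.5 N m. I'll release, rise and look.

```bash
python3 -m creep '[[[0,0,0,0,0,0,0.06],[0,0,0,0,0,0,0.06],[0,0,0,0,0,0,0.06],[0,0,0,0,0,0,0.06],[0,0,-0.01,0,0,0,0.06],[0,0,-0.03,0,0,0,0.06],[0,0,-0.04,0,0,0,0.06],[0,0,-0.04,0,0,0,0.06]]]'
python3 -m creep '[[[0,0,-0.03,0,0,0,0.06],[0,0,0,0,0,0,0.06]]]'
python3 s.py .481 -.0265 .205
python3 - <<'E'
from h import *
a=shot('top');b=shot('side')
o=[cv2.resize(a['img'][110:240,190:350],(400,325),interpolation=3),cv2.resize(b['img'][160:290,190:350],(400,325),interpolation=3)]
save({'img':np.hstack(o)},'pics/d.png')
E
```

```text
clock: 7.3
position: [0.4748, 0.1346, 0.175]
ee_rot: [180.0, -0.0, -112.9]
wrist_force: [0.4, -0.6, -0.2]
finger_gap: 0.0601
clock: 7.5
position: [0.4774, 0.1353, 0.2086]
ee_rot: [-179.6, 0.3, -112.9]
wrist_force: [0.8, -0.1, -0.3]
finger_gap: 0.0601
t 7.5 J [ 15.8   3.8  -8.9  76.8  -0.  -51.2] p [0.4774 0.1353 0.2086] rot [-179.64    0.29 -112.94] F [ 0.8 -0.1 -0.3] M [-0.03 -0.03 -0.02] gap 0.0601 jaw 157.1
tool shift [ 0.1476 -0.0664  0.0033]
```

View pics/d.png

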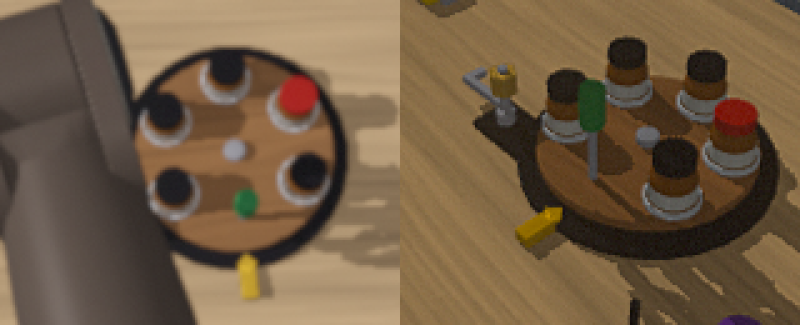

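The side view shows the hook swung outward along +y, so the catch is open, and all the jars are standing. Next I'll go to the knob at about (0.481, -0.0255).

```bash
python3 -m creep '[[[0.0245,-0.011,0,0,0,0,0.085],[0.0245,-0.011,0,0,0,0,0.085],[0.0245,-0.011,0,0,0,0,0.085],[0.0245,-0.011,0,0,0,0,0.085],[0.0245,-0.011,0,0,0,0,0.085],[0.0245,-0.011,0,0,0,0,0.085],[0,0,0,0,0,0,0.085],[0,0,0,0,0,0,0.085]]]' 40
python3 s.py .481 -.0255 .113
```

```text
clock: 8.4
position: [0.4781, -0.0265, 0.2021]
ee_rot: [179.9, -0.0, -113.0]
wrist_force: [-0.2, -0.5, 0.2]
finger_gap: 0.085
t 8.4 J [ -3.2   2.4 -11.2  76.5   0.  -70.2] p [ 0.4781 -0.0265  0.2021] rot [ 1.7987e+02 -2.0000e-02 -1.1302e+02] F [-0.2 -0.5  0.2] M [-0.05  0.02  0.03] gap 0.085 jaw 157.0
tool shift [-0.0021 -0.0024  0.0891]
```

```bash
python3 -m creep '[[[-0.002,-0.0025,0.02,0,0,0,0.085],[0,0,0.02,0,0,0,0.085],[0,0,0.02,0,0,0,0.085],[0,0,0.02,0,0,0,0.085],[0,0,0.009,0,0,0,0.085],[0,0,0,0,0,0,0.05],[0,0,0,0,0,0,0.04],[0,0,0,0,0,0,0.03]]]' 40
python3 -m creep '[[[0,0,0,0,0,0,0.02],[0,0,0,0,0,0,0.02],[0,0,0,0,0,0,0.02],[0,0,0,0,0,0,0.02]]]' 40
python3 s.py
```

```text
clock: 9.2
position: [0.4826, -0.0253, 0.1153]
ee_rot: [-179.9, 0.0, -112.9]
wrist_force: [-0.2, -0.3, 0.2]
finger_gap: 0.0432
clock: 9.6
position: [0.483, -0.0255, 0.1154]
ee_rot: [-179.9, 0.1, -112.9]
wrist_force: [2.3, -0.2, 6.1]
finger_gap: 0.027
t 9.6 J [ -3.    4.2 -20.3  65.4   0.  -70.1] p [ 0.483  -0.0255  0.1154] rot [-1.7986e+02  6.0000e-02 -1.1294e+02] F [ 2.3 -0.2  6.1] M [ 0.14 -0.27 -0.03] gap 0.027 jaw 157.1
```

Gripped (27 mm gap). For the arc, each row moves a 7.4 mm chord and turns 5° clockwise, 24 rows for 120°. I'll do it in three calls and check each.

```bash
python3 -m creep '[[[-0.0067,0.0032,0,0,0,5,0.02],[-0.0067,0.0032,0,0,0,5,0.02],[-0.0067,0.0032,0,0,0,5,0.02],[-0.0067,0.0032,0,0,0,5,0.02],[-0.0067,0.0032,0,0,0,5,0.02],[-0.0067,0.0032,0,0,0,5,0.02]]]' 40
python3 s.py
```

```text
clock: 10.2
position: [0.4901, 0.018, 0.1154]
ee_rot: [-179.9, 0.1, -143.2]
wrist_force: [1.1, -0.2, 6.9]
finger_gap: 0.0271
t 10.2 J [  2.1   4.9 -19.5  65.5  -0.  -34.7] p [0.4901 0.018  0.1154] rot [-1.7991e+02  8.0000e-02 -1.4316e+02] F [ 1.1 -0.2  6.9] M [-0.16 -0.06  0.  ] gap 0.0271 jaw 126.8
```

```bash
python3 -m creep '[[[-0.0067,0.0032,0,0,0,5,0.02],[-0.0067,0.0032,0,0,0,5,0.02],[-0.0067,0.0032,0,0,0,5,0.02],[-0.0067,0.0032,0,0,0,5,0.02],[-0.0067,0.0032,0,0,0,5,0.02],[-0.0067,0.0032,0,0,0,5,0.02],[-0.0067,0.0032,0,0,0,5,0.02],[-0.0067,0.0032,0,0,0,5,0.02]]]' 40
python3 s.py
python3 -m creep '[[[-0.0067,0.0032,0,0,0,5,0.02],[-0.0067,0.0032,0,0,0,5,0.02],[-0.0067,0.0032,0,0,0,5,0.02],[-0.0067,0.0032,0,0,0,5,0.02],[-0.0067,0.0032,0,0,0,5,0.02],[-0.0067,0.0032,0,0,0,5,0.02],[-0.0067,0.0032,0,0,0,5,0.02],[0,0,0,0,0,0,0.02]]]' 40
python3 s.py
```

```text
clock: 11.0
position: [0.5307, 0.0598, 0.1154]
ee_rot: [179.9, 0.0, 176.9]
wrist_force: [-1.8, 2.2, 9.9]
finger_gap: 0.0269
t 11.0 J [  6.4   9.6 -14.1  66.3   0.1   9.5] p [0.5307 0.0598 0.1154] rot [1.7993e+02 4.0000e-02 1.7687e+02] F [-1.8  2.2  9.9] M [0.22 0.41 0.  ] gap 0.0269 jaw 86.9
clock: 11.8
position: [0.583, 0.0671, 0.1155]
ee_rot: [179.8, 0.0, 142.0]
wrist_force: [-0.2, 6.6, 6.5]
finger_gap: 0.027
t 11.8 J [ 6.5 15.  -7.3 67.5  0.1 44.5] p [0.583  0.0671 0.1155] rot [1.7978e+02 3.0000e-02 1.4199e+02] F [-0.2  6.6  6.5] M [0.86 0.14 0.03] gap 0.027 jaw 52.0
```

```bash
python3 -m creep '[[[-0.0067,0.0032,0,0,0,5,0.02],[-0.0067,0.0032,0,0,0,5,0.02],[-0.0067,0.0032,0,0,0,5,0.02],[0,0,0,0,0,0,0.02],[0,0,0,0,0,0,0.02]]]' 40
python3 s.py
python3 - <<'E'
from h import *
o=[]
for n in('top','side'):
    d=shot(n); w=cloud(d); hsv=cv2.cvtColor(d['img'],cv2.COLOR_RGB2HSV).astype(int); H,S,V=hsv[...,0],hsv[...,1],hsv[...,2]
    z=w[...,2]
    for nm,m in(('red',((H<5)|(H>174))&(S>170)&(V>90)&(z>.085)&(z<.11)),('yel',(H>20)&(H<32)&(S>170)&(V>120)&(w[...,0]<.5)&(w[...,1]<.2)),
      ('lid',(z>.09)&(z<.102)&(V<70)&(np.hypot(w[...,0]-.5655,w[...,1]+.019)<.14))):
        k,l,s,c=cv2.connectedComponentsWithStats(m.astype(np.uint8))
        for i in range(1,k):
            if s[i,4]>30: p=w[l==i]; print(n,nm,c[i].round(),s[i,4],np.nanmean(p,0).round(4))
o=[cv2.resize(np.load('/tmp/top.npz')['img'][110:240,190:350],(400,325),interpolation=3),cv2.resize(d['img'][160:290,190:350],(400,325),interpolation=3)]
save({'img':np.hstack(o)},'pics/e.png')
E
```

```text
clock: 12.3
position: [0.6037, 0.0607, 0.1155]
ee_rot: [179.8, -0.1, 127.1]
wrist_force: [0.4, 6.6, 6.4]
finger_gap: 0.0271
t 12.3 J [ 5.7 17.1 -4.5 68.2  0.2 58.6] p [0.6037 0.0607 0.1155] rot [ 1.7977e+02 -5.0000e-02  1.2710e+02] F [0.4 6.6 6.4] M [ 1.   -0.19  0.05] gap 0.0271 jaw 37.1
top lid [309. 147.] 165 [ 0.6231 -0.0964  0.0984]
top lid [313. 178.] 158 [ 0.5272 -0.103   0.0979]
side red [264. 214.] 136 [ 0.4718 -0.0269  0.1001]
side yel [245. 248.] 103 [ 0.4075 -0.0312  0.0181]
side lid [312. 186.] 142 [ 0.6577 -0.0136  0.0986]
side lid [256. 194.] 156 [0.5101 0.0555 0.0985]
side lid [324. 206.] 177 [ 0.6181 -0.0991  0.0988]
side lid [300. 222.] 220 [ 0.5248 -0.1068  0.0988]
```

View pics/e.png

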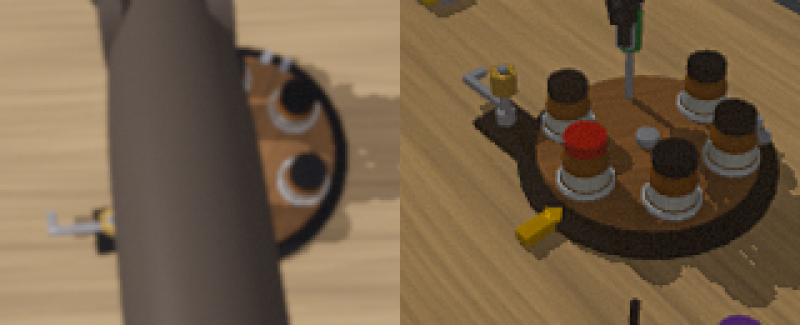

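The side view shows the red lid at (586,138) directly behind the yellow pointer at (540,225), all jars in their rings, the catch open and the knob gripped. Red-to-opposite-jar direction is 4.1° against the pointer at 3.4–4.2°, and the lid positions match the original places to about 1 mm, so the rotation is 120° ± 0.5°. I'll do a last stillness check, then hand in.

```bash
python3 -m creep '[[[0,0,0,0,0,0,0.02],[0,0,0,0,0,0,0.02],[0,0,0,0,0,0,0.02],[0,0,0,0,0,0,0.02],[0,0,0,0,0,0,0.02]]]' 40
python3 s.py; python3 -c "
from plant import bot
print(bot.observe()['dq'].round(2)); print(bot.job_done())"
```

```text
clock: 12.9
position: [0.6035, 0.0608, 0.1155]
ee_rot: [179.8, -0.1, 127.1]
wrist_force: [2.0, 6.0, 5.9]
finger_gap: 0.0266
t 12.9 J [ 5.7 17.1 -4.5 68.2  0.2 58.6] p [0.6035 0.0608 0.1155] rot [ 1.7977e+02 -5.0000e-02  1.2712e+02] F [2.  6.  5.9] M [ 0.98 -0.2   0.04] gap 0.0266 jaw 37.1
[-0.03  0.03 -0.01 -0.03  0.05  0.  ]
the job is handed in; nothing more can be done
None
```

The job is handed in at 12.9 s on the robot's clock. The red-lid jar stands in front, in line with the yellow pointer, and the arm is still gripping the knob. No verdict was reported.

**What I did:**
- I gripped the brass nut on its flats and turned it anticlockwise about 90°. At the stop the moment jumped to about 1.5 N m, and the camera then showed the hook clear of the turntable.
- I then gripped the green knob and swung the turntable 120° clockwise.

**Last checks:**
- **Alignment:** the red jar's direction measured 4.1°, and the pointer's 3.4 to 4.2° depending on camera. The turntable is within roughly 0.5° of 120°.
- **Jars:** the side camera shows all five standing in their rings.
- **Hold:** the arm was still, with under 10 N at the wrist.
- **Not checked:** I did not re-measure the bystanders at the end, but the arm's path stayed away from them. In the last top picture the arm hid the left half of the carousel, so the front alignment rests mainly on the side camera.

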